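Set up the second view of an auction lot: turn the turntable, raise and hold the camera

ROBOT

A 7-joint arm with a two-finger parallel gripper is mounted at the origin on the work surface. World frame = base frame: x ahead of the robot, y to its left, z up, the work surface at z = 0. Lengths are in m, angles in rad, forces in N, time in s.
With the tool pointing down it reaches from about 0.425 to 0.875 m from the base axis. Payload 4.7 kg.
Tool frame: the origin (TCP) lies midway between the tips of the shut fingers; the grasp point (between the pads) lies 19 mm behind it; z points along the fingers, y is the line along which they close (so a half turn about z gives the same grasp; the last joint's range is limited). The gripper opens to 85 mm and grips with 20 to 120 N. Pads are 22 mm wide; open, the fingers measure 114 mm over their backs; the gripper's body (76 mm by 85 mm) begins 54 mm behind the grasp point. The pads swing forward as they close: fully open they stand 13 mm farther back than shut.
Start: joints at [1.362, 0.321, -0.07, 1.45, 0.023, 1.371, -0.057], TCP at [0.144, -0.634, 0.231] pointing down, gripper open.
Joint ranges: [-2.86, 2.86], [-0.3, 2.09], [-1.38, 1.24], [0.06, 2.45], [-1.56, 4.7], [0.09, 2.05], [-2.69, 2.69]. Speed limits (rad/s): [2.57, 2.57, 3.14, 3.14, 3.14, 3.14, 3.14].

INTERFACE

Orientations are given as a unit quaternion [w, x, y, z].
In Python, from plant import ctrl gives the robot as it stands. The module is installed in compiled form; this text tells all that it offers.
- The arm moves only by the tool arm_command, never from a script. Its argument "rows" is a list that holds one entry, the list of rows, each a list of 7 numbers: the shift along the tool's x, y, z in cm, then the turn, a rotation vector about the tool's x, y, z in degrees, then the finger opening in cm, from 0 to 8.54. In form: [[[tx, ty, tz, ax, ay, az, hand], ...]]. A call has 1 to 5 rows; each row shifts and turns the commanded pose from where the row before left it, along the tool's axes as they then stand; what a row does not reach is not made up. A row lasts 1/8 s, in which the tool goes at most 62.5 mm and 10.7 degrees, less where a joint would pass 70% of its speed; a pose out of reach is approached as far as the arm can. A call is refused whole if a number of a shift passes 6.25 or a number of a turn 10.7, either way. A call with a gripper value outside its range is refused whole. The fingers move at their own pace and stop on an object; "newtons" is the grip in N (left out, the last holds). Time passes only in rows, so rows that do not move let the fingers close. It gives the time, the measured TCP pose, the force, the opening and the grip force at its end, in the units of the state.
- ctrl.get_obs(): the state, without advancing time (a new reading comes with each control period).
- ctrl.capture(name): name is "scene" or "top" or "wrist"; returns a dict with "image" (420x560x3 uint8, red, green, blue), "mtx" (3x3 intrinsics, pixels), "R" (3x3) and "t" (3): a world point X has camera coordinates R X + t. Camera axes: x right, y down, z forward; pixel columns grow to the right and rows downward; lengths in m; the calibration is good to about 2 mm. The wrist camera is an equidistant fisheye: a pixel r from the principal point sees the ray r / f radians off the axis. A picture is of the moment at which its call begins. There is no depth.
- ctrl.hand_in(): hands the job in; it is judged then, once.
Trained networks look in a picture, given as the dict that the camera call returned (one of the last four; its "shot" number tells which), for a name from the list of things; names that differ only in an ending like _2 or _b are one class to them, and where a whole thing is asked for, a point or a joint stands for the part that bears it (a point fixed in the world has none). Each returns a list of dicts, best first, with "score" (0 to 1); they miss things now and then, are a little off and sometimes report something else, mostly with a low value. They report only what shows in the picture. A call takes as long as a camera call. They do not tell look-alikes from the thing itself.
- ctrl.search_frame(picture, name): "at" ([row, column] as shares, 0 to 1, of the picture: columns of its width, rows of its height, amid what is visible of it).
- ctrl.mark_of(picture, name): "at" ([row, column] as shares, 0 to 1, of the picture: columns of its width, rows of its height: a listed point, or the origin of a listed thing).
The state is a dict: "t": time; "q": joint angles; "joint_velocities": joint speeds; "joint_torque": joint torques, N m; "position": TCP position; "tcp_rot": TCP orientation; "force": force on the tool from outside, world axes, zero at the start; "wrist_torque": the same for the moment, N m; "grip_width": finger opening in m; "gripper_force": force on a finger pad.
Only numpy, scipy, OpenCV 4.12 (cv2) and the standard library are available. Lean on these libraries where they do the work, as an engineer would, in place of code of your own. Each camera call takes 0.05 s, during which the arm holds its last target. There are 200 camera calls.

TASK

Set up the next picture of this lot. Using its knob, turn the turntable a quarter turn counter-clockwise (seen from above), to the second click, so that the green-stickered end of the organiser faces the camera, and let go of the knob; then squeeze the red trigger on the camera column's grip, pull the column straight up past its first stop to the second stop at the end of its travel, and finish while still gripping it there, holding the camera steady for the picture. Do not touch the organiser or the camera itself, and leave everything else on the table where it is.

Things in the scene. Friction and masses are not known exactly. Their poses are not given: they have to be found in the camera images.
- turntable (a joint): rotation of the product turntable's white disc (270 mm across, 9 mm thick, its top 40 mm above the table) about its vertical axis, in rad: 0 at the start, growing counter-clockwise seen from above. A sprung detent clicks every 45 degrees (0, 0.785, 1.571 rad ...): within about 4 degrees of a click the disc is drawn into it and stays there; between clicks it stays where it is left. Leaving a click takes about 3 to 5 N at the knob.
- turntable_centre (a point): centre of the turntable, on the disc's top face (40 mm above the table); it does not turn with the disc. Its own axes do not turn with the disc either
- knob (a point): centre of the turntable's turning knob: an upright round black peg 16 mm in diameter standing on the disc near its rim, 118 mm from the disc's axis, with a red cap 19 mm across as its top 6 mm. It rises 42 mm from the disc's top face, and this point is half-way up (61 mm above the table). It may be pinched from above, and may turn between the fingers
- organiser_centre (a point): centre of the lot being photographed: a loose beige divided organiser box, 130 x 90 mm (its own x, y) and 45 mm high, standing on the middle of the disc (top 85 mm above the table), green sticker on its -x end. It rides round on the disc
- grip_centre (a point): centre of the upright black rubber grip of the camera column, half-way along the red trigger: 182 mm above the table when the column is down, rising with it. The grip is 26 mm thick along this point's y axis, 36 mm wide along its x axis and 92 mm tall; its top lies 33 mm above this point, its foot 59 mm below. Below it a flat steel bracket plate carries the camera 98 mm away on the -x side
- trigger_face (a point): centre of the outer face of the red trigger on the +y face of the grip: 18 mm wide, 30 mm tall, at the height of grip_centre, standing 7 mm proud of the grip (20 mm from its middle) and 1 mm proud when squeezed
- trigger (a joint): how far the trigger is squeezed into the grip (towards -y), m: 0 out, 0.006 fully in; spring force about 3.5 N at first, 8 N fully in. Squeezing the grip between two fingers along its y axis, at grip_centre, squeezes it. While it is squeezed at least 0.005 in, the column is unlocked and slides freely; let out, it locks the column at the next stop it passes
- column (a joint): how far the camera column (grip, bracket and camera together, 0.6 kg) is pulled straight up out of the stand's tube, m: 0 fully down (locked), 0.040 first stop, 0.080 second stop, which is the end of its travel. Unlocked it needs about 8 N to lift and sinks slowly if not held; at a stop with the trigger out it is locked both ways
- stand: the camera stand, fixed to the table: round dark base 160 mm across and 24 mm high, upright tube 31 mm across with a black collar 38 mm across up to 117 mm above the table. Origin at the centre of its underside; the grip stands on its axis; its y axis is the direction in which the camera looks
- camera_centre (a point): centre of the camera body (105 x 34 x 64 mm high along the stand's x, y and up, finder hump 9 mm higher on top), 155 mm above the table when the column is down; its lens, 54 mm across, reaches 51 mm from the body's middle towards the stand's +y
- lens_cap: black lens cap lying flat, 54 mm across, 8 mm high; bystander, origin at the centre of its underside
- sticker_roll: bright green roll of lot stickers lying flat, 68 mm across, 25 mm high; bystander, origin at the centre of its underside
- battery: dark camera battery with an orange band, 56 x 38 x 21 mm high; bystander, origin at the centre of its underside
- spare_lens: black spare lens standing upright, 64 mm across, 66 mm high; bystander, origin at the centre of its underside
- colour_card: small colour test chart standing in a black foot, 100 mm wide, 70 mm high; bystander, origin at the centre of its underside
- marker: black marker pen with a green cap lying flat, 130 mm long (its own x), 14 mm thick; bystander, origin at the centre of its underside
Things that resemble listed ones, but are neither listed nor needed, are in the scene too. What is shaped like the part that bears organiser_centre but purple is not meant.

How it is judged:
On the way, in this order (a step that is already met when the one before it is completed fails the run):
1. the turntable is turned a quarter turn counter-clockwise, into its second click, and the knob is let go (value of joint turntable between 1.5 and 1.64 rad and contact force between the fingers and turntable below 0.3 N), for 0.3 s.
2. the column, gripped at its trigger, is pulled up to the second stop (value of joint column above 0.074 m and contact force between the fingers and grip above 3 N and distance between the grasp point and grip_centre below 0.035 m), for 0.3 s.
At the end, for the whole second after the job is handed in: turntable at its second click (90 degrees counter-clockwise of the start, within 4), organiser within 30 mm of the disc's middle; column still and within 6 mm of its second stop, the fingers gripping its grip (over 3 N; grasp point within 35 mm of grip_centre) (all of step 2 and value of joint turntable between 1.5 and 1.64 rad and linear speed of column below 0.02 m/s and horizontal distance between organiser_centre and turntable_centre below 0.03 m); the arm keeps its last pose, push and grip.
It fails at once if the organiser is touched or pushed by the robot (contact force between any of the fingers, the arm and organiser above 1 N).
It fails at once if the camera is touched by the robot (contact force between any of the fingers, the arm and camera above 1 N).
It fails at once if a bystander is moved more than 15 mm (distance of any of lens_cap, sticker_roll, battery, spare_lens, colour_card, marker from where it was at the start of the episode above 0.015 m).
It also fails if it takes over 56 s, if anything falls off the work surface, if the arm or the gripper's body presses on something with over 40 N, if the wrist force passes 120 N, or if a joint passes its speed limit or range.

## Working session

There is one attempt and no reset: what is moved stays moved. The work goes in short steps, Python scripts to look and compute and a tool call to move; the robot and the scene stay as the last step left them, time stands still between calls to the robot, and variables do not carry over. Pictures are saved under pics/ and viewed, at most 10 in all, crops included, and the job is handed in when it is done.

Besides the shell and the picture viewer there is one more tool, called after "Emit:" by a JSON object that holds its "method" and its "body", one argument or row to a line. arm_command: Moves the arm, as the interface text tells. Its arguments: {"type":"object","properties":{"rows":{"type":"array"},"newtons":{"type":"number"}},"required":["rows"]}

```bash
mkdir -p pics
cat > h.py <<'E'
import numpy as np, cv2
from plant import ctrl
def ray(p,uv):
    M=p["mtx"];R=np.array(p["R"]);t=np.array(p["t"])
    d=R.T@np.array([(uv[0]-M[0][2])/M[0][0],(uv[1]-M[1][2])/M[1][1],1]);return -R.T@t,d
def atz(p,at,z):
    c,d=ray(p,(at[1]*560,at[0]*420));return c+d*(z-c[2])/d[2]
def tri(a,b):
    A=np.zeros((3,3));y=np.zeros(3)
    for c,d in (a,b):
        d=d/np.linalg.norm(d);P=np.eye(3)-np.outer(d,d);A+=P;y+=P@c
    return np.linalg.solve(A,y)
def save(p,n): cv2.imwrite("pics/"+n,cv2.cvtColor(p["image"],cv2.COLOR_RGB2BGR))
E
python3 - <<'E'
from h import *
s=ctrl.capture("scene");t=ctrl.capture("top")
im=np.vstack([s["image"]]);save(s,"s.png");save(t,"t.png")
Z=dict(turntable_centre=.04,knob=.061,organiser_centre=.0625,grip_centre=.182,trigger_face=.182,stand=0,camera_centre=.155,lens_cap=0,sticker_roll=0,battery=0,spare_lens=0,colour_card=0,marker=0)
for n,z in Z.items():
    for nm,p in (("s",s),("t",t)):
        for d in ctrl.mark_of(p,n)[:3]:
            print(n,nm,round(d["score"],2),(np.array(d["at"])*[420,560]).round(),atz(p,d["at"],z).round(3))
o=ctrl.get_obs();print(o["t"],o["position"],o["tcp_rot"],-np.array(t["R"]).T@t["t"],-np.array(s["R"]).T@s["t"])
E
```

```text
knob s 0.74 [239. 364.] [0.541 0.069 0.061]
knob t 0.57 [185. 190.] [0.54  0.083 0.061]
organiser_centre s 0.89 [178. 185.] [ 0.265 -0.282  0.062]
organiser_centre s 0.82 [203. 392.] [0.464 0.169 0.062]
organiser_centre t 0.87 [219. 150.] [0.466 0.171 0.062]
organiser_centre t 0.71 [324. 358.] [ 0.234 -0.28   0.062]
grip_centre s 0.83 [220. 212.] [ 0.501 -0.247  0.182]
grip_centre t 0.6 [198. 349.] [ 0.496 -0.249  0.182]
trigger_face s 0.41 [215. 221.] [ 0.493 -0.229  0.182]
trigger_face t 0.56 [205. 336.] [ 0.482 -0.224  0.182]
trigger_face t 0.37 [197. 337.] [ 0.498 -0.225  0.182]
stand s 0.91 [271. 220.] [ 0.504 -0.247  0.   ]
stand t 0.74 [205. 336.] [ 0.497 -0.244  0.   ]
stand t 0.71 [106. 328.] [ 0.731 -0.229  0.   ]
camera_centre s 0.68 [189. 210.] [ 0.398 -0.234  0.155]
camera_centre t 0.86 [244. 337.] [ 0.407 -0.228  0.155]
lens_cap s 0.75 [266. 305.] [ 0.539 -0.062  0.   ]
lens_cap t 0.92 [186. 256.] [ 0.544 -0.059  0.   ]
sticker_roll s 0.59 [382. 199.] [ 0.727 -0.331  0.   ]
sticker_roll t 0.8 [104. 374.] [ 0.732 -0.339  0.   ]
battery s 0.86 [356. 315.] [ 0.739 -0.106  0.   ]
battery s 0.51 [384. 196.] [ 0.731 -0.336  0.   ]
battery s 0.48 [269. 128.] [ 0.444 -0.443  0.   ]
battery t 0.68 [107. 278.] [ 0.729 -0.113  0.   ]
battery t 0.6 [105. 326.] [ 0.733 -0.227  0.   ]
spare_lens s 0.92 [339. 360.] [ 0.729 -0.008  0.   ]
spare_lens t 0.8 [108. 236.] [ 0.729 -0.013  0.   ]
colour_card t 0.86 [103. 327.] [ 0.737 -0.229  0.   ]
marker s 0.61 [267. 128.] [ 0.44  -0.442  0.   ]
marker t 0.93 [228. 420.] [ 0.442 -0.438  0.   ]
1.4 [ 0.14360321 -0.63396451  0.23134819] [ 4.26553209e-05  9.93800613e-01  1.11177064e-01 -1.45675920e-05] [ 0.40264679 -0.10624557  1.20928374] [ 1.01413263 -0.27281591  0.84134089]
```

View pics/s.png

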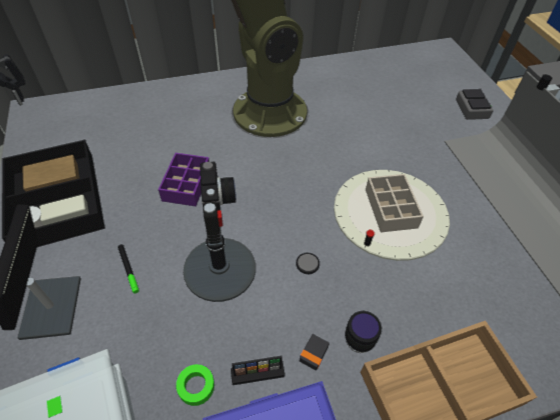

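View pics/t.png

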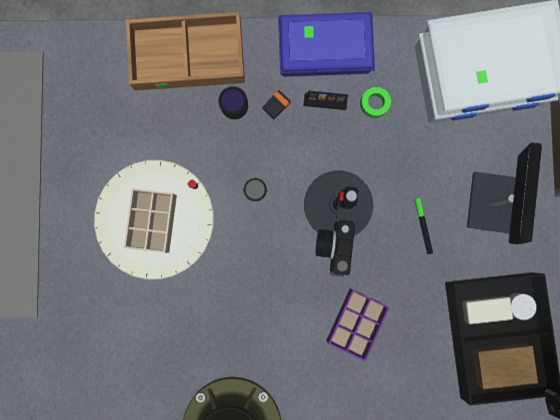

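The top view shows the disc centred near (col 154, row 219), with the red knob at (193,184). The beige organiser sits on the disc. The camera stand is near (340,203), with its red trigger at (342,197) and its lens facing +y. The purple organiser at (358,324) is the look-alike. Next I'll refine the disc centre.

```bash
cat >> h.py <<'E'
from scipy.spatial.transform import Rotation as Ro
def plan(goal,yawy,n):
    """straight rows from the present pose to goal with tool y yaw (deg, mod 180) pointing down"""
    o=ctrl.get_obs();q=np.array(o["tcp_rot"]);R=Ro.from_quat(q[[1,2,3,0]])
    y=R.as_matrix()[:,1];cur=np.degrees(np.arctan2(y[1],y[0]))
    d=R.inv().apply(np.array(goal)-o["position"])*100
    a=(yawy-cur+90)%180-90
    print("pos",np.round(o["position"],4),"yaw y",cur.round(1),"tool shift cm",d.round(2),"turn about z",-round(a,1),"t",o["t"],"tilt z",R.as_matrix()[:,2].round(3),"q",np.round(o["q"],2))
    if n: # rows in which both advance
        p=np.array(o["position"]);S=R
        for k in range(n):
            st=(np.array(goal)-o["position"])/n
            print((S.inv().apply(st)*100).round(2),round(-a/n,2)); S=S*Ro.from_rotvec([0,0,np.radians(-a/n)])
E
python3 - <<'E'
from h import *
t=ctrl.capture("top");im=t["image"].astype(int)
m=((im.min(2)>190)).astype(np.uint8);m[:, :60]=0;m[:,260:]=0;m[:130]=0;m[300:]=0
c=max(cv2.findContours(m,0,1)[0],key=cv2.contourArea)
e=cv2.fitEllipse(cv2.convexHull(c));print(e)
C=atz(t,(e[0][1]/420,e[0][0]/560),.04);print("centre",C)
r=(im[...,0]>130)&(im[...,1]<60)&(im[...,2]<70)
for k,(x0,x1) in dict(knob=(150,260),trig=(320,360)).items():
    ys,xs=np.nonzero(r[:300,x0:x1]);u=xs.mean()+x0;v=ys.mean();print(k,u,v,len(xs))
    P=atz(t,(v/420,u/560),.08 if k=="knob" else .182);print(P,np.linalg.norm(P[:2]-C[:2]),np.degrees(np.arctan2(*(P-C)[[1,0]])))
plan([.45,-.35,.36],-60,8)
E
```

```text
((153.364013671875, 219.2153778076172), (116.45494842529297, 118.29615020751953), 50.621063232421875)
centre [0.46595849 0.16917408 0.04      ]
knob 191.5806451612903 183.5483870967742 31
[0.54054651 0.07710228 0.08      ] 0.11849299284060487 -50.9888229509104
trig 341.125 195.54166666666666 24
[ 0.50118244 -0.23439051  0.182     ] 0.40509888533632626 -85.01174739733399
pos [ 0.1436 -0.634   0.2313] yaw y -77.2 tool shift cm [ 36.16 -20.92 -12.87] turn about z -17.2 t 1.45 tilt z [-0. -0. -1.] q [ 1.36  0.32 -0.07  1.45  0.02  1.37 -0.06]
[ 4.52 -2.62 -1.61] -2.15
[ 4.61 -2.44 -1.61] -2.15
[ 4.7  -2.27 -1.61] -2.15
[ 4.79 -2.09 -1.61] -2.15
[ 4.86 -1.91 -1.61] -2.15
[ 4.93 -1.72 -1.61] -2.15
[ 4.99 -1.54 -1.61] -2.15
[ 5.04 -1.35 -1.61] -2.15
```

Emit:
{"method": "arm_command", "body": {
  "rows": [
    [[4.5,-2.6,-2.6,0,0,-2,5],[4.6,-2.4,-2.6,0,0,-2,5],[4.7,-2.3,-2.6,0,0,-2,5],[4.8,-2.1,-2.6,0,0,-2,5],[4.9,-1.9,-2.5,0,0,-2,5]]
  ]
}}

```text
t: 2.08
position: [0.3373, -0.4564, 0.3616]
tcp_rot: [0.001, 0.98, 0.198, 0.0]
force: [0.5, -1.0, 0.1]
grip_width: 0.0501
gripper_force: 0.0
```

Emit:
{"method": "arm_command", "body": {
  "rows": [
    [[4.9,-1.7,0,0,0,-2,5],[5.0,-1.5,0,0,0,-2,5],[5.0,-1.4,0,0,0,-2,5]]
  ]
}}

```text
t: 2.45
position: [0.4534, -0.3523, 0.3607]
tcp_rot: [0.0, 0.969, 0.249, 0.0]
force: [1.0, -0.3, -0.6]
grip_width: 0.0501
gripper_force: 0.0
```

```bash
python3 -c "
from h import *
plan([.54,.077,.20],39,10)"
```

```text
pos [ 0.4534 -0.3523  0.3607] yaw y -61.2 tool shift cm [ 28.28 -33.45  16.04] turn about z 79.8 t 2.45 tilt z [ 0.    -0.001 -1.   ] q [ 0.94  0.15 -0.37  1.42  0.05  1.59 -0.49]
[ 2.83 -3.35  1.6 ] 7.98
[ 2.34 -3.71  1.6 ] 7.98
[ 1.8  -3.99  1.6 ] 7.98
[ 1.23 -4.2   1.6 ] 7.98
[ 0.63 -4.33  1.6 ] 7.98
[ 0.02 -4.38  1.6 ] 7.98
[-0.59 -4.34  1.6 ] 7.98
[-1.18 -4.22  1.6 ] 7.98
[-1.76 -4.01  1.6 ] 7.98
[-2.3  -3.73  1.6 ] 7.98
```

```bash
sed -i 's/a=(yawy-cur+90)%180-90/a=(yawy-cur+180)%360-180/' h.py; python3 -c "
from h import *
plan([.54,.077,.20],39,12)"
```

```text
pos [ 0.4534 -0.3523  0.3607] yaw y -61.2 tool shift cm [ 28.28 -33.45  16.04] turn about z -100.2 t 2.45 tilt z [ 0.    -0.001 -1.   ] q [ 0.94  0.15 -0.37  1.42  0.05  1.59 -0.49]
[ 2.36 -2.79  1.34] -8.35
[ 2.74 -2.42  1.34] -8.35
[ 3.06 -1.99  1.34] -8.35
[ 3.32 -1.53  1.34] -8.35
[ 3.5  -1.03  1.34] -8.35
[ 3.61 -0.51  1.34] -8.35
[3.65 0.02 1.34] -8.35
[3.61 0.55 1.34] -8.35
[3.49 1.07 1.34] -8.35
[3.3  1.56 1.34] -8.35
[3.04 2.03 1.34] -8.35
[2.71 2.44 1.34] -8.35
```

Emit:
{"method": "arm_command", "body": {
  "rows": [
    [[2.4,-2.8,0,0,0,-8.4,5],[2.7,-2.4,0,0,0,-8.4,5],[3.1,-2.0,0,0,0,-8.4,5],[3.3,-1.5,0,0,0,-8.4,5],[3.5,-1.0,0,0,0,-8.4,5]]
  ]
}}

```text
t: 3.08
position: [0.4891, -0.1734, 0.3605]
tcp_rot: [0.0, 0.814, 0.581, 0.0]
force: [0.6, -0.3, -0.0]
grip_width: 0.0499
gripper_force: 0.0
```

Emit:
{"method": "arm_command", "body": {
  "rows": [
    [[3.6,-0.5,0,0,0,-8.4,5],[3.6,0,2,0,0,-8.4,5],[3.6,0.5,3,0,0,-8.4,5],[3.5,1.1,3,0,0,-8.4,5],[3.3,1.6,3,0,0,-8.4,5]]
  ]
}}

```text
t: 3.7
position: [0.5242, 0.005, 0.2497]
tcp_rot: [0.001, 0.552, 0.834, -0.0]
force: [0.1, -0.5, 1.3]
grip_width: 0.0499
gripper_force: 0.0
```

Emit:
{"method": "arm_command", "body": {
  "rows": [
    [[3.0,2.0,2.5,0,0,-8.4,5],[2.7,2.4,2,0,0,-7.8,5],[0,0,0,0,0,0,5]]
  ]
}}

```text
t: 4.08
position: [0.5361, 0.0785, 0.2039]
tcp_rot: [-0.002, 0.428, 0.904, 0.0]
force: [-0.0, 0.5, 0.4]
grip_width: 0.0503
gripper_force: 0.0
```

Run:
```python
from h import *
w=ctrl.capture("wrist");save(w,"w1.png")
M=np.array(w["mtx"]);R=np.array(w["R"]);T=np.array(w["t"])
print(M.round(1).tolist(), (-R.T@T).round(3))
def wray(u,v):
    x,y=(u-M[0,2])/M[0,0],(v-M[1,2])/M[1,1];r=np.hypot(x,y)
    return -R.T@T, R.T@np.array([np.sin(r)*x/r,np.sin(r)*y/r,np.cos(r)])
im=w["image"].astype(int);m=((im[...,0]>110)&(im[...,1]<70)&(im[...,2]<80)).astype(np.uint8)
n,l,s,cc=cv2.connectedComponentsWithStats(m)
for k in range(1,n):
    if s[k,4]>15:
        c,d=wray(*cc[k]);print(cc[k].round(),s[k,4],(c+d*(.079-c[2])/d[2]).round(4))
plan([.54,.077,.20],39,0)
```

```text
[[325.2, 0.0, 276.6], [0.0, 325.2, 207.3], [0.0, 0.0, 1.0]] [0.494 0.131 0.346]
pos [0.5369 0.0761 0.2048] yaw y 39.1 tool shift cm [-0.13  0.3   0.48] turn about z 0.1 t 4.125 tilt z [-0.001  0.    -1.   ] q [ 0.54  0.18 -0.8   1.73  0.13  1.29  0.39]
```

View pics/w1.png

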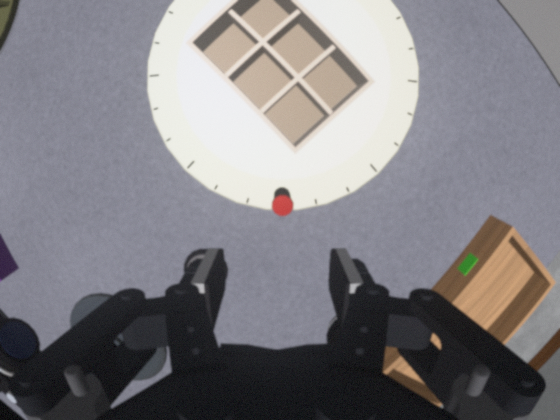

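Wrist view: the knob's red cap is at (282,205), midway between the fingers. I'll convert that to a position.

```bash
cat >> h.py <<'E'
def wz(w,u,v,z):
    M=np.array(w["mtx"]);R=np.array(w["R"]);T=np.array(w["t"])
    x,y=(u-M[0,2])/M[0,0],(v-M[1,2])/M[1,1];r=np.hypot(x,y);c=-R.T@T
    d=R.T@np.array([np.sin(r)*x/r,np.sin(r)*y/r,np.cos(r)]);return c+d*(z-c[2])/d[2]
E
python3 - <<'E'
from h import *
w=ctrl.capture("wrist");im=w["image"].astype(int)
m=(im[...,0]-im[...,1:].max(2)>70);m[:180]=0;m[225:]=0;m[:,:265]=0;m[:,300:]=0;ys,xs=np.nonzero(m);print(xs.mean(),ys.mean(),len(xs))
K=wz(w,xs.mean(),ys.mean(),.081);print(K)
plan([K[0],K[1],.054],39,0)
E
```

```text
283.171875 201.571875 320
[0.54235262 0.07893546 0.081     ]
pos [0.5375 0.0746 0.2054] yaw y 38.9 tool shift cm [ 0.03  0.66 15.14] turn about z -0.1 t 4.175 tilt z [-0.    -0.001 -1.   ] q [ 0.54  0.18 -0.8   1.73  0.13  1.29  0.39]
```

Emit:
{"method": "arm_command", "body": {
  "rows": [
    [[0,0.5,4,0,0,0,5],[0,0,4,0,0,0,5],[0,0,4,0,0,0,5],[0,0,3,0,0,0,5],[0,0,0,0,0,0,5]]
  ],
  "newtons": 25
}}

```text
t: 4.8
position: [0.5401, 0.0759, 0.0538]
tcp_rot: [-0.001, 0.432, 0.902, -0.001]
force: [-0.3, 0.4, 0.8]
grip_width: 0.0503
gripper_force: 0.0
```

Run:
```python
from h import *
w=ctrl.capture("wrist");save(w,"w2.png")
plan([.5415,.078,.052],39,0)
```

```text
pos [0.5415 0.0766 0.0555] yaw y 38.8 tool shift cm [0.11 0.09 0.35] turn about z -0.2 t 4.85 tilt z [-0.001 -0.001 -1.   ] q [ 0.46  0.36 -0.75  1.88  0.28  1.02  0.27]
```

View pics/w2.png

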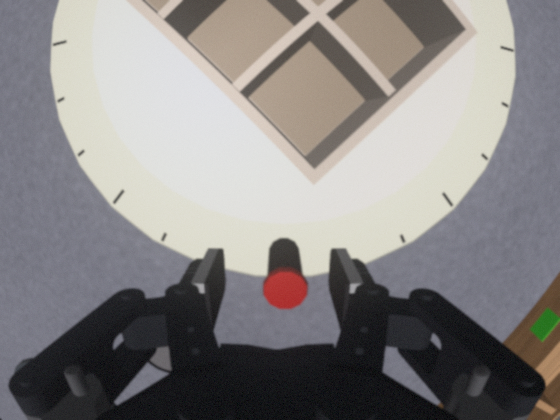

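The cap at (285,288) lies between the pads, and the organiser corner at (315,180) is clear of them.

Run:
```python
from h import *
w=ctrl.capture("wrist");K=wz(w,285.5,288,.082);print(K);o=ctrl.get_obs();print(wz(w,*(285.5,288),.082)-o["position"]);plan([K[0],K[1],.054],39,0)
```

```text
[0.54387325 0.08045231 0.082     ]
[0.00147241 0.00334511 0.02540759]
pos [0.5424 0.0771 0.0566] yaw y 38.8 tool shift cm [0.17 0.32 0.26] turn about z -0.2 t 4.9 tilt z [ 0.002 -0.    -1.   ] q [ 0.46  0.35 -0.75  1.88  0.28  1.02  0.27]
```

Emit:
{"method": "arm_command", "body": {
  "rows": [
    [[0,0.1,0,0,0,0,1],[0,0,0,0,0,0,1],[0,0,0,0,0,0,1],[0,0,0,0,0,0,1]]
  ],
  "newtons": 25
}}

```text
t: 5.4
position: [0.5434, 0.0787, 0.0569]
tcp_rot: [0.001, 0.431, 0.902, 0.0]
force: [-0.7, -0.8, 6.4]
grip_width: 0.0175
gripper_force: 24.3
```

Emit:
{"method": "arm_command", "body": {
  "rows": [
    [[0.02,0.62,0,0,0,-3,1],[0.05,1.03,0,0,0,-5,1],[0.065,1.23,0,0,0,-6,1],[0.065,1.23,0,0,0,-6,1],[0.065,1.23,0,0,0,-6,1]]
  ]
}}

```text
t: 6.02
position: [0.5764, 0.1208, 0.0569]
tcp_rot: [0.002, 0.215, 0.977, 0.0]
force: [0.6, 0.2, 6.0]
grip_width: 0.0171
gripper_force: 24.4
```

Run:
```python
from h import *
o=ctrl.get_obs();C=np.array([.466,.169]);d=np.array(o["position"])[:2]-C;print(np.linalg.norm(d),np.degrees(np.arctan2(d[1],d[0])),o["force"],o["grip_width"])
a=np.radians(-51+26);plan([C[0]+.118*np.cos(a),C[1]+.118*np.sin(a),.055],39+26,0)
```

```text
0.12051517373290555 -23.59887930335596 [0.57200552 0.17265056 5.97732325] 0.01712409510382671
pos [0.5764 0.1208 0.0569] yaw y 65.1 tool shift cm [ 0.25 -0.29  0.18] turn about z 0.1 t 6.025 tilt z [ 0.003 -0.    -1.   ] q [ 0.42  0.47 -0.82  1.78  0.39  1.07  0.6 ]
```

Tracking the arc well, so I'll carry on.

Emit:
{"method": "arm_command", "body": {
  "rows": [
    [[0.065,1.23,0,0,0,-6,1],[0.065,1.23,0,0,0,-6,1],[0.065,1.23,0,0,0,-6,1],[0.065,1.23,0,0,0,-6,1],[0.065,1.23,0,0,0,-6,1]]
  ]
}}

```text
t: 6.65
position: [0.5874, 0.1801, 0.0569]
tcp_rot: [0.002, -0.044, 0.999, -0.0]
force: [2.1, -0.3, 3.8]
grip_width: 0.0176
gripper_force: 24.4
```

Emit:
{"method": "arm_command", "body": {
  "rows": [
    [[0.065,1.23,0,0,0,-6,1],[0.065,1.23,0,0,0,-6,1],[0.065,1.23,0,0,0,-6,1],[0.065,1.23,0,0,0,-6,1],[0.065,1.23,0,0,0,-6,1]]
  ]
}}

```text
t: 7.28
position: [0.5677, 0.2373, 0.0569]
tcp_rot: [0.003, -0.301, 0.954, -0.001]
force: [3.8, -1.3, 3.5]
grip_width: 0.0175
gripper_force: 24.4
```

Emit:
{"method": "arm_command", "body": {
  "rows": [
    [[0.02,0.82,0,0,0,-4,1],[0,0,0,0,0,0,1],[0,0,0,0,0,0,1]]
  ]
}}

```text
t: 7.65
position: [0.5615, 0.2457, 0.0569]
tcp_rot: [0.002, -0.333, 0.943, 0.001]
force: [4.1, 2.0, 5.9]
grip_width: 0.0173
gripper_force: 24.5
```

Run:
```python
from h import *
o=ctrl.get_obs();C=np.array([.466,.169]);d=np.array(o["position"])[:2]-C;print(np.linalg.norm(d),np.degrees(np.arctan2(d[1],d[0])),o["force"],o["grip_width"])
a=np.radians(-50.7+90);plan([C[0]+.118*np.cos(a),C[1]+.118*np.sin(a),.055],39+90,0)
w=ctrl.capture("wrist");save(w,"w3.png")
```

```text
0.1225209773275703 38.75591244246112 [4.1233435  1.97452393 5.89234849] 0.017324190618269144
pos [0.5615 0.2457 0.0569] yaw y 128.9 tool shift cm [0.45 0.11 0.19] turn about z -0.1 t 7.65 tilt z [ 0.004  0.003 -1.   ] q [ 0.34  0.62 -1.04  1.71  0.58  1.15  1.38]
```

View pics/w3.png

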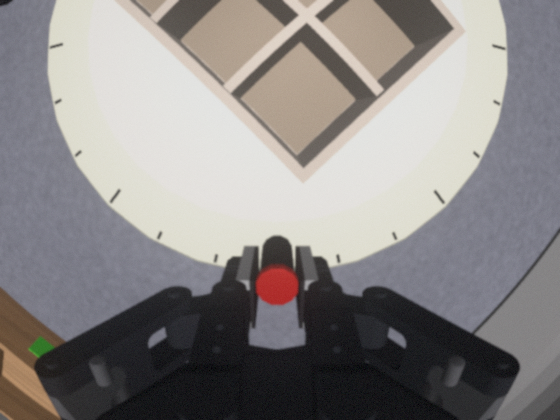

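The knob (277,285) is still pinched, and the disc has come round about 90°. I'll release and lift.

Emit:
{"method": "arm_command", "body": {
  "rows": [
    [[0,0,0,0,0,0,5],[0,0,0,0,0,0,5],[0,0,0,0,0,0,5],[0,0,-3,0,0,0,5],[0,0,-4,0,0,0,5]]
  ]
}}

```text
t: 8.32
position: [0.5585, 0.2435, 0.1247]
tcp_rot: [-0.002, -0.333, 0.943, -0.0]
force: [0.4, 0.4, 0.7]
grip_width: 0.0498
gripper_force: 0.0
```

Emit:
{"method": "arm_command", "body": {
  "rows": [
    [[0,0,-5,0,0,0,5],[0,0,-5,0,0,0,6],[0,0,-5,0,0,0,7],[0,0,-5,0,0,0,8]]
  ]
}}

```text
t: 8.82
position: [0.5592, 0.2439, 0.3266]
tcp_rot: [-0.0, -0.333, 0.943, -0.0]
force: [0.5, -0.7, 0.0]
grip_width: 0.0795
gripper_force: 0.0
```

Run:
```python
from h import *
s=ctrl.capture("scene");t=ctrl.capture("top");save(t,"t2.png")
w=ctrl.capture("wrist");im=w["image"].astype(int)
m=(im[...,0]-im[...,1:].max(2)>70);ys,xs=np.nonzero(m&(np.abs(np.arange(560)-280)<40)[None]&((np.arange(420)<260)&(np.arange(420)>120))[:,None]);print(xs.mean(),ys.mean(),len(xs))
K=wz(w,xs.mean(),ys.mean(),.081);d=K[:2]-[.466,.169];print(K,np.linalg.norm(d),np.degrees(np.arctan2(d[1],d[0])))
for p in (s,t):
    print([(round(d["score"],2),atz(p,d["at"],.0625).round(3)) for d in ctrl.mark_of(p,"organiser_centre")], [(round(d["score"],2),atz(p,d["at"],.061).round(3)) for d in ctrl.mark_of(p,"knob")])
plan([.5,-.05,.32],100,0)
```

```text
276.18666666666667 171.77333333333334 150
[0.56063957 0.2444867  0.081     ] 0.12105738475709373 38.57666710633981
[(0.68, array([ 0.273, -0.286,  0.062]))] [(0.81, array([0.565, 0.241, 0.061]))]
[(0.79, array([ 0.235, -0.281,  0.062])), (0.59, array([0.467, 0.168, 0.062])), (0.48, array([ 0.713, -0.218,  0.062]))] [(0.89, array([0.556, 0.245, 0.061])), (0.71, array([ 0.49 , -0.24 ,  0.061])), (0.51, array([ 0.715, -0.107,  0.061]))]
pos [0.5591 0.2437 0.3235] yaw y 129.0 tool shift cm [ 23.06 -19.12   0.41] turn about z 29.0 t 9.175 tilt z [-0.002 -0.002 -1.   ] q [ 0.41  0.43 -1.18  1.38  0.39  1.6   1.52]
```

View pics/t2.png

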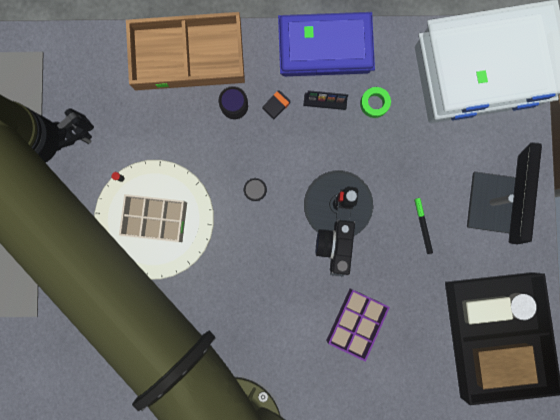

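The disc has turned and the organiser is still on its middle. The green sticker edge at (185,220) now faces the camera. The red cap is at (116,176). I'll measure the turn the same way as before, then plan the move to the grip.

Run:
```python
from h import *
t=ctrl.capture("top")
def ang(im):
    im=im.astype(int);r=(im[...,0]>130)&(im[...,1]<60)&(im[...,2]<70);r[:130]=0;r[260:]=0;r[:,230:]=0
    ys,xs=np.nonzero(r);P=atz(t,(ys.mean()/420,xs.mean()/560),.081);d=P[:2]-[.466,.169]
    return P.round(4),np.linalg.norm(d).round(4),np.degrees(np.arctan2(d[1],d[0])).round(2)
print(ang(cv2.cvtColor(cv2.imread("pics/t.png"),4)),ang(t["image"]))
# grip: triangulate
s=ctrl.capture("scene")
for n in("grip_centre","trigger_face","camera_centre"):
    a=ctrl.mark_of(s,n);b=ctrl.mark_of(t,n)
    for x in a[:1]:
        for y in b[:2]: print(n,round(x["score"],2),round(y["score"],2),tri(ray(s,(x["at"][1]*560,x["at"][0]*420)),ray(t,(y["at"][1]*560,y["at"][0]*420))).round(3))
plan([.5,-.10,.36],80,10)
```

```text
(array([0.5408, 0.0771, 0.081 ]), np.float64(0.1185), np.float64(-50.87)) (array([0.5593, 0.2427, 0.081 ]), np.float64(0.119), np.float64(38.31))
grip_centre 0.7 0.63 [ 0.501 -0.251  0.188]
grip_centre 0.7 0.37 [ 0.463 -0.319  0.19 ]
trigger_face 0.59 0.52 [ 0.629 -0.132  0.033]
camera_centre 0.69 0.63 [ 0.407 -0.236  0.159]
pos [0.5595 0.2443 0.325 ] yaw y 129.0 tool shift cm [ 26.28 -23.03  -3.49] turn about z 49.0 t 9.575 tilt z [-0. -0. -1.] q [ 0.41  0.43 -1.18  1.37  0.39  1.6   1.52]
[ 2.63 -2.3  -0.35] 4.9
[ 2.42 -2.52 -0.35] 4.9
[ 2.2  -2.72 -0.35] 4.9
[ 1.96 -2.89 -0.35] 4.9
[ 1.7  -3.05 -0.35] 4.9
[ 1.44 -3.19 -0.35] 4.9
[ 1.16 -3.3  -0.35] 4.9
[ 0.87 -3.38 -0.35] 4.9
[ 0.58 -3.45 -0.35] 4.9
[ 0.29 -3.48 -0.35] 4.9
```

```bash
python3 -c "
from h import *
plan([.5,-.245,.34],80,10)"
```

```text
pos [0.5595 0.2443 0.325 ] yaw y 129.0 tool shift cm [ 35.4  -34.3   -1.49] turn about z 49.0 t 9.575 tilt z [-0. -0. -1.] q [ 0.41  0.43 -1.18  1.37  0.39  1.6   1.52]
[ 3.54 -3.43 -0.15] 4.9
[ 3.23 -3.72 -0.15] 4.9
[ 2.91 -3.98 -0.15] 4.9
[ 2.55 -4.22 -0.15] 4.9
[ 2.19 -4.42 -0.15] 4.9
[ 1.8  -4.59 -0.15] 4.9
[ 1.4  -4.73 -0.15] 4.9
[ 0.99 -4.83 -0.15] 4.9
[ 0.58 -4.9  -0.15] 4.9
[ 0.16 -4.93 -0.15] 4.9
```

Emit:
{"method": "arm_command", "body": {
  "rows": [
    [[3.5,-3.4,-0.3,0,0,4.9,8],[3.2,-3.7,-0.3,0,0,4.9,8],[2.9,-4.0,-0.3,0,0,4.9,8],[2.5,-4.2,-0.3,0,0,4.9,8],[2.2,-4.4,-0.3,0,0,4.9,8]]
  ]
}}

```text
t: 10.2
position: [0.5301, -0.0006, 0.3404]
tcp_rot: [0.0, -0.125, 0.992, -0.0]
force: [1.0, -0.9, 0.2]
grip_width: 0.08
gripper_force: 0.0
```

Emit:
{"method": "arm_command", "body": {
  "rows": [
    [[1.8,-4.6,0,0,0,4.9,8],[1.4,-4.7,0,0,0,4.9,8],[1.0,-4.8,0,0,0,4.9,8],[0.6,-4.9,0,0,0,4.9,8],[0.2,-4.9,0,0,0,4.9,8]]
  ]
}}

```text
t: 10.82
position: [0.4995, -0.2445, 0.3405]
tcp_rot: [0.0, 0.089, 0.996, -0.0]
force: [1.1, 0.7, 0.2]
grip_width: 0.0802
gripper_force: 0.0
```

Emit:
{"method": "arm_command", "body": {
  "rows": [
    [[0,0,0,0,0,0,8]]
  ]
}}

```text
t: 10.95
position: [0.4981, -0.2486, 0.3394]
tcp_rot: [-0.001, 0.092, 0.996, -0.0]
force: [0.4, -0.6, -0.2]
grip_width: 0.0801
gripper_force: 0.0
```

Run:
```python
from h import *
w=ctrl.capture("wrist");save(w,"w4.png")
plan([.5,-.247,.34],80,0)
for n,z in (("grip_centre",.182),("trigger_face",.182),("camera_centre",.155),("stand",0)):
    for d in ctrl.mark_of(w,n)[:3]: print(n,round(d["score"],2),(np.array(d["at"])*[420,560]).round(),wz(w,d["at"][1]*560,d["at"][0]*420,z).round(4))
```

```text
pos [ 0.4992 -0.2451  0.3398] yaw y 79.7 tool shift cm [-0.12 -0.17 -0.02] turn about z -0.3 t 11.0 tilt z [-0.     0.001 -1.   ] q [ 1.25  0.18 -0.96  1.48  0.15  1.56  1.69]
grip_centre 0.94 [190. 280.] [ 0.4978 -0.2452  0.182 ]
grip_centre 0.41 [299. 320.] [ 0.6223 -0.2242  0.182 ]
trigger_face 0.43 [189. 298.] [ 0.5001 -0.2279  0.182 ]
stand 0.86 [168. 276.] [ 0.5035 -0.2499  0.    ]
```

View pics/w4.png

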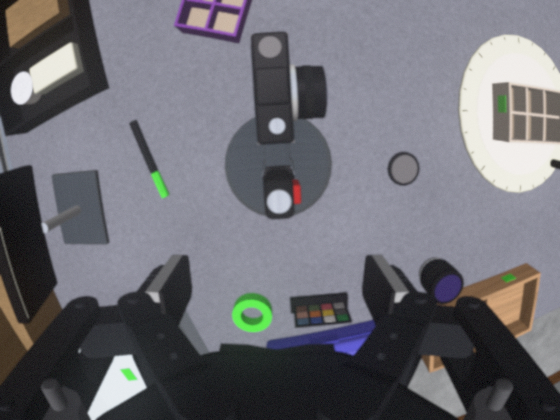

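The grip's top cap is at (279,202), the trigger at (297,192) on the turntable side, and the camera body above at (270,90). It is aligned to within a few degrees, so I'll descend.

Emit:
{"method": "arm_command", "body": {
  "rows": [
    [[0,0,4,0,0,-2,8],[0,0,4,0,0,0,8],[0,0,4,0,0,0,8],[0,0,3,0,0,0,8],[0,0,0,0,0,0,8]]
  ]
}}

```text
t: 11.82
position: [0.4987, -0.2413, 0.1886]
tcp_rot: [-0.002, 0.069, 0.998, 0.001]
force: [0.1, 0.6, 0.3]
grip_width: 0.0799
gripper_force: 0.0
```

Run:
```python
from h import *
w=ctrl.capture("wrist");save(w,"w5.png")
plan([.5,-.247,.163],82,0)
for n,z in (("grip_centre",.182),("trigger_face",.182)):
    for d in ctrl.mark_of(w,n)[:3]: print(n,round(d["score"],2),(np.array(d["at"])*[420,560]).round(),wz(w,d["at"][1]*560,d["at"][0]*420,z).round(4))
```

```text
pos [ 0.4999 -0.2419  0.1904] yaw y 82.1 tool shift cm [-0.08 -0.51  2.74] turn about z 0.1 t 11.875 tilt z [-0.001  0.    -1.   ] q [ 1.23  0.26 -0.95  1.72  0.22  1.28  1.66]
grip_centre 0.58 [256. 266.] [ 0.4975 -0.2461  0.182 ]
trigger_face 0.71 [258. 303.] [ 0.5011 -0.2281  0.182 ]
```

View pics/w5.png

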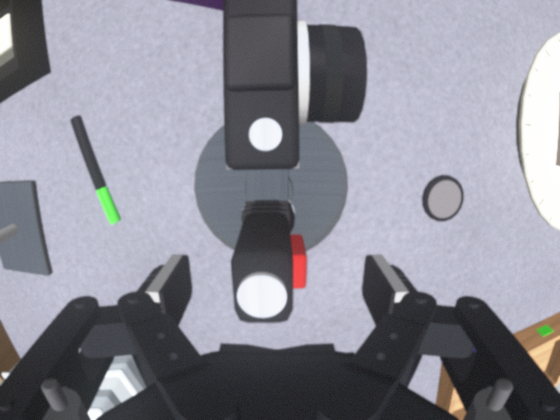

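The grip (264,265) sits about 5 mm to the left of the finger midpoint (277). I'll shift, go down and squeeze.

Emit:
{"method": "arm_command", "body": {
  "rows": [
    [[0,-0.5,1.3,0,0,0,8],[0,0,1.3,0,0,0,8],[0,0,0,0,0,0,8],[0,0,0,0,0,0,4],[0,0,0,0,0,0,2]]
  ],
  "newtons": 45
}}

```text
t: 12.6
position: [0.4995, -0.248, 0.1647]
tcp_rot: [0.0, 0.07, 0.998, -0.0]
force: [0.8, -0.0, 0.1]
grip_width: 0.0451
gripper_force: 0.0
```

Emit:
{"method": "arm_command", "body": {
  "rows": [
    [[0,0,0,0,0,0,1.5],[0,0,0,0,0,0,1.5],[0,0,0,0,0,0,1.5],[0,0,0,0,0,0,1.5]]
  ]
}}

```text
t: 13.1
position: [0.4998, -0.2473, 0.1652]
tcp_rot: [0.0, 0.07, 0.998, 0.0]
force: [-1.1, 3.6, 6.3]
grip_width: 0.026
gripper_force: 48.2
```

Emit:
{"method": "arm_command", "body": {
  "rows": [
    [[0,0,-0.6,0,0,0,1.5],[0,0,-1.2,0,0,0,1.5],[0,0,-1.2,0,0,0,1.5],[0,0,-1.2,0,0,0,1.5],[0,0,-1.2,0,0,0,1.5]]
  ]
}}

```text
t: 13.72
position: [0.4998, -0.2473, 0.2174]
tcp_rot: [0.001, 0.069, 0.998, 0.001]
force: [6.3, 0.4, -9.2]
grip_width: 0.0264
gripper_force: 46.4
```

Emit:
{"method": "arm_command", "body": {
  "rows": [
    [[0,0,-1.0,0,0,0,1.5],[0,0,-0.8,0,0,0,1.5],[0,0,-0.6,0,0,0,1.5],[0,0,-0.2,0,0,0,1.5],[0,0,0,0,0,0,1.5]]
  ]
}}

```text
t: 14.35
position: [0.4997, -0.2472, 0.2439]
tcp_rot: [0.001, 0.07, 0.998, 0.001]
force: [5.5, 1.4, -6.2]
grip_width: 0.0262
gripper_force: 47.0
```

Run:
```python
from h import *
s=ctrl.capture("scene");w=ctrl.capture("wrist");save(s,"s2.png")
for d in ctrl.mark_of(w,"grip_centre")[:2]: print(d["score"],wz(w,d["at"][1]*560,d["at"][0]*420,.262).round(4))
o=ctrl.get_obs();print(o["position"],o["force"],o["grip_width"],o["gripper_force"],o["t"])
```

```text
0.61 [ 0.4984 -0.2447  0.262 ]
[ 0.49975262 -0.24727245  0.24394588] [ 4.30312395  1.71501949 -6.31965688] 0.02576158558612691 47.008992433547974 14.5
```

View pics/s2.png

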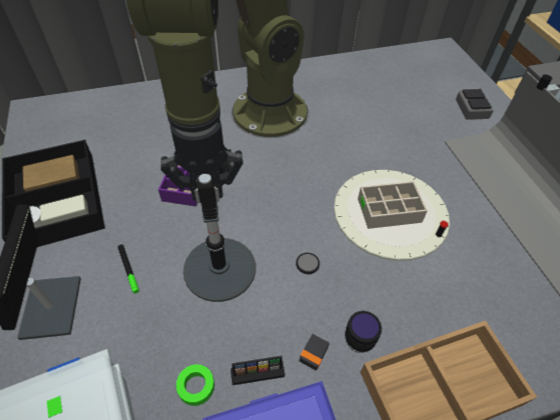

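The column is up (grip at (207,195)), the sticker faces the camera, and the bystanders are in place. The wrist force shows no sign of the end stop yet, so I'll nudge up to it.

Emit:
{"method": "arm_command", "body": {
  "rows": [
    [[0,0,-0.2,0,0,0,1.5],[0,0,0,0,0,0,1.5],[0,0,0,0,0,0,1.5]]
  ]
}}

```text
t: 14.88
position: [0.4998, -0.2473, 0.2453]
tcp_rot: [0.001, 0.07, 0.998, 0.001]
force: [6.0, 1.4, -9.8]
grip_width: 0.0263
gripper_force: 47.4
```

Emit:
{"method": "arm_command", "body": {
  "rows": [
    [[0,0,-0.2,0,0,0,1.5],[0,0,0,0,0,0,1.5],[0,0,0,0,0,0,1.5],[0,0,0,0,0,0,1.5]]
  ]
}}

```text
t: 15.38
position: [0.4997, -0.2472, 0.2454]
tcp_rot: [0.0, 0.069, 0.998, 0.001]
force: [10.8, -0.7, -18.6]
grip_width: 0.0262
gripper_force: 46.7
```

The force rose to 18.6 N while the height stayed at 0.2454, so the column is at its end stop and gripped. Handing in.

```bash
python3 -c "
from plant import ctrl
print(ctrl.hand_in())"
```

```text
the job is handed in; nothing more can be done
None
```

I handed the job in at about 15 s, but it gave no verdict: the turntable measured about 89° counter-clockwise (second click) with the knob released and the sticker facing the camera, and the column is gripped at its upper end stop.

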